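# Swing the heavy press head over its bed

## Task

The heavy head of the swing-away label press is parked off to the left on a nearly frictionless pivot. Push it gently by the springy black pads on its sides until it stands square over the bed and leave it there at rest by itself, standing still and untouched for at least eight seconds before you finish. Do not let it run on to the far side or strike a stop, do not push or bump it hard, keep off the clear guard on its top and nose, and leave everything else on the bench where it is.

Things in the scene. Friction and masses are not known exactly. Their poses are not given: they have to be found in the camera images.
- press: Fixed foot of the bench press: white base, steel column and bed. Origin on the table under the middle of the bed; its x axis points level away from the column, through the middle of the bed; z is up. The column axis (pivot of the head) stands at x = -258 mm. Bed: white block with a black rubber pad, 225 mm along x, 190 mm across, pad top 64 mm above the table.
- axis (a point): Point on the vertical column axis, the head's pivot, at the top of the column's black cap (72 mm across), 202 mm above the table.
- head (a joint): Angle of the head about the column axis, rad: 0 = square over the bed, positive = counter-clockwise from above (robot's left). Stops at -0.45 and 1.5; starts at rest at 0.95 to 1.3. Mass about 4.6 kg, inertia about the axis 0.21 kg m2 (true: 0.75 to 1.35 times), damping 0.006 N m s/rad, friction 0.0002 N m, no spring: once pushed it coasts for tens of seconds unless braked from its other side.
- head_mid (a point): Point in the head, turning with it (x axis outwards from the column, y counter-clockwise), over the middle of the bed at angle 0: 258 mm from the axis, 131 mm above the table. The head is a white box 25 to 360 mm from the axis, 130 mm wide, 80 to 170 mm above the table, with a black buffer pad on each side: 174 mm wide over the pads, too wide to grip.
- pad_left (a joint): Compression, m, of the black buffer pad on the head's counter-clockwise side (y = +87 mm when free): 0 = free, 0.022 = pressed flush. Pad from 30 to 350 mm from the column axis, 98 to 164 mm above the table, 0.1 kg, on soft springs of 20 N/m with hardly any damping, so a pushed or caught head bounces off like off a spring. Push the head clockwise here.
- pad_right (a joint): The same buffer pad on the clockwise side (y = -87 mm when free): compression in m, 20 N/m. The head swinging towards the bed is caught and braked here; it bounces back unless the hand gives way.
- guard: Thin clear guard on the head, not to be pushed or leant on: sheets over its top (up to 176 mm above the table, 116 mm wide) and over the outer end (to 371 mm from the axis). Turns with the head; origin under head_mid at table height, x axis outwards.
- tape: Bystander: a clear roll of tape lying flat, 90 mm across, 24 mm tall; origin at the centre of its underside.
- weight: Bystander: a steel stack weight, 60 mm across, 70 mm tall; origin at the centre of its underside.
- mug: Bystander: a white mug, 80 mm across, 90 mm tall; origin at the centre of its underside.
- tags: Bystander: a closed cardboard box of tags, 90 x 55 x 35 mm; origin at the centre of its underside.
- cleaner: Bystander: a white plastic bottle, 60 mm across, 150 mm tall; origin at the centre of its underside.
- brush: Bystander: a bench brush lying on the table; origin at the centre of its underside.

How it is judged:
By the outcome, as a careful person would: the job done as asked, in the order asked, and still so for the second after the job is handed in, with the robot touching nothing.
It also fails if it takes over 58 s, if anything falls off the work surface, if the arm or the gripper's body presses on something with over 40 N, if the wrist force passes 120 N, or if a joint passes its speed limit or range.

## Robot

A 6-joint arm with a two-finger parallel gripper is mounted at the origin on the work surface. World frame = base frame: x ahead of the robot, y to its left, z up, the work surface at z = 0. Lengths are in m, angles in rad, forces in N, time in s.
With the tool pointing down it reaches from about 0.25 to 0.775 m from the base axis. Payload 4 kg.
Tool frame: the origin (TCP) lies at the centre of the arm's flange, where the gripper is bolted on; the fingertips stand 173 mm ahead of it and the grasp point (between the pads) lies 155 mm ahead of it; z points along the fingers, y is the line along which they close (so a half turn about z gives the same grasp; the last joint's range is limited). The gripper opens to 85 mm and grips with 20 to 120 N. Pads are 22 mm wide; open, the fingers measure 114 mm over their backs; the gripper's body (76 mm by 85 mm) begins 54 mm behind the grasp point. The pads swing forward as they close: fully open they stand 13 mm farther back than shut.
Start: joints at [1.073, 0.087, 1.371, -0, 1.684, -0.103], TCP at [0.212, 0.508, 0.405] pointing down, gripper open.
Joint ranges: [-3.1, 3.1], [-0.76, 2.03], [0.27, 2.55], [-1.08, 4.22], [0.17, 2.65], [-2.57, 2.57]. Speed limits (rad/s): [2.79, 2.79, 3.14, 3.14, 3.14, 3.14].

## Interface

Orientations are given as a rotation vector (axis times angle).
In Python, from workcell import arm gives the robot as it stands. The module is installed in compiled form; this text tells all that it offers. Calls block until the motion is done:
- arm.reach(position, orientation): joint-space move of the TCP to a pose.
- arm.move_linear(position, velocity=0.15, rotation=None, until_force=None): straight line of the TCP; rotation=None keeps the orientation; velocity is the mean speed in m/s. With until_force (N) it stops when the force on the tool has changed by that much, and returns True; else False.
- arm.goto_joints(angles): joint-space move.
- arm.release() and arm.grasp(strength=None): open the fingers fully, or close them until they stop; strength is the grip in N (None keeps the last).
- arm.dwell(seconds).
- arm.solve_ik(position, orientation): joint angles nearest the present ones, or None.
- arm.get_state(): the state.
- arm.camera(name): name is "scene" or "top"; returns a dict with "image" (420x560x3 uint8, blue, green, red), "z_map" (420x560 float32, m along the optical axis (not along the pixel's ray), 0 where there is no reading), "intrinsics" (3x3 intrinsics, pixels), "xyz" and "rotation" of the camera in the world. Camera axes: x right, y up, looking along -z (the intrinsics and any distortion apply to the point x, -y, -z); pixel columns grow to the right and rows downward; lengths in m; the calibration is good to about 2 mm. A picture is of the moment at which its call begins.
A pose or a line that the arm cannot do raises arm.Unreachable and nothing moves.
- arm.sign_off(): hands the job in; it is judged then, once.
The state is a dict: "time_s": time; "qpos": joint angles; "qvel": joint speeds; "joint_torque": joint torques, N m; "tool_pos": TCP position; "orientation": TCP orientation; "contact_force": force on the tool from outside, world axes, zero at the start; "moment": the same for the moment, N m; "grip_width": opening from 0.0 (shut) to 1.0 (fully open); "gripper_force": force on a finger pad.
Only numpy, scipy, OpenCV 4.12 (cv2) and the standard library are available. Lean on these libraries where they do the work, as an engineer would, in place of code of your own. Each camera call takes 0.05 s, during which the arm holds its last target. There are 200 camera calls.

## Working session

There is one attempt and no reset: what is moved stays moved. The work goes in short steps, each a Python script; the robot and the scene stay as the last script left them, time stands still between calls to the robot, and variables do not carry over. Pictures are saved under pics/ and viewed, at most 10 in all, crops included, and the job is handed in when it is done.

```bash
mkdir -p pics
cat > h.py <<'E'
import numpy as np, cv2
from workcell import arm
def cloud(name):
    c=arm.camera(name); z=c["z_map"].astype(float); K=np.array(c["intrinsics"])
    v,u=np.mgrid[:z.shape[0],:z.shape[1]]
    p=np.stack([(u-K[0,2])/K[0,0]*z,-(v-K[1,2])/K[1,1]*z,-z],-1)
    R=np.array(c["rotation"]); 
    if R.ndim==1: R=cv2.Rodrigues(R)[0]
    w=p@R.T+np.array(c["xyz"]); w[z==0]=np.nan
    return c,w
E
python3 - <<'E'
from h import *
for n in("scene","top"):
    c,w=cloud(n); cv2.imwrite(f"pics/{n}0.png",c["image"]); np.save(n+"0.npy",w)
    print(n,c["xyz"],c["rotation"],c["intrinsics"],{k:np.shape(v) for k,v in c.items()})
s=arm.get_state();print(s)
E
```

```text
scene [ 0.92855464 -0.2279108   1.42405985] [0.26673694 0.19280888 1.27714147] [[466.40591145   0.         280.728275  ]
 [  0.         466.40591145 212.48049397]
 [  0.           0.           1.        ]] {'image': (420, 560, 3), 'z_map': (420, 560), 'intrinsics': (3, 3), 'xyz': (3,), 'rotation': (3,)}
top [ 0.38814043 -0.08223115  1.19346564] [ 0.10401948 -0.11792838 -1.55729757] [[417.07518634   0.         283.14972828]
 [  0.         417.07518634 202.92365511]
 [  0.           0.           1.        ]] {'image': (420, 560, 3), 'z_map': (420, 560), 'intrinsics': (3, 3), 'xyz': (3,), 'rotation': (3,)}
{'time_s': 0.1, 'qpos': array([ 1.07294375e+00,  8.79125373e-02,  1.37212177e+00,  6.03082774e-06,
        1.68359249e+00, -1.03098102e-01]), 'qvel': array([-0.00034155, -0.00147839, -0.00468401,  0.0008375 , -0.00096482,
       -0.00201517]), 'joint_torque': array([ 3.13121775e-03, -3.53014255e+01, -3.14219928e+01, -5.19534785e-05,
        7.91150727e-03, -2.69013765e-05]), 'tool_pos': array([0.21147569, 0.50761324, 0.40362917]), 'orientation': array([-6.15940062e-01, -3.07999911e+00,  3.04867764e-03]), 'contact_force': array([-1.32303585, -0.19111858,  0.84270056]), 'moment': array([ 0.00704405, -0.00273374,  0.01091694]), 'gripper_force': 0.0, 'grip_width': 0.9994471372071262}
```

View pics/top0.png

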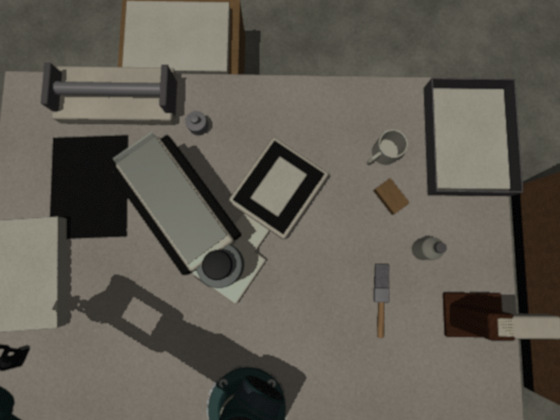

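View pics/scene0.png

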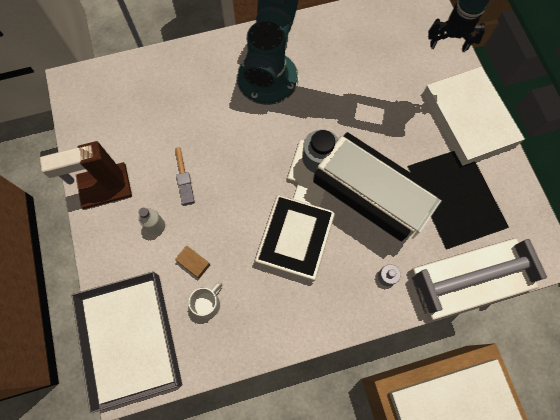

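Top view: the head runs from the column cap at (218,265) to its nose at (135,150). The bed is centred at (280,187), and the weight at (197,122) is clear of the sweep. The scene view agrees. Next I fit the axis, bed direction and head angle.

Run:
```python
from h import *
for n,roi in (("top",(slice(120,300),slice(90,340))),("scene",(slice(120,290),slice(245,450)))):
    w=np.load(n+"0.npy"); im=cv2.imread(f"pics/{n}0.png").astype(int).sum(-1)/3
    W=w[roi].reshape(-1,3); g=im[roi].ravel(); ok=np.isfinite(W[:,2]); W=W[ok];g=g[ok]
    z=W[:,2]; print(n,np.histogram(z,np.arange(-.01,.26,.01)))
    cap=W[(z>.195)&(z<.215)&(g<90)]; print("cap",len(cap),cv2.minEnclosingCircle(cap[:,:2].astype(np.float32)),np.median(cap[:,2]))
    b=W[(z>.055)&(z<.072)]; print("bed",len(b),cv2.minAreaRect((b[:,:2]*1000).astype(np.float32)))
    h=W[(z>.165)&(z<.182)]; print("head",len(h),np.median(h[:,2]),cv2.minAreaRect((h[:,:2]*1000).astype(np.float32)))
    p=W[(z>.145)&(z<.182)]; print("head+pads",len(p),cv2.minAreaRect((p[:,:2]*1000).astype(np.float32)))
```

```text
top (array([ 9232, 16793,   225,  1827,   139,   167,  1001,  4055,   451,
           6,    10,    27,    34,    38,    34,    37,   134,  3371,
        6299,   217,   123,   619,     0,     0,     0,     0]), array([-0.01,  0.  ,  0.01,  0.02,  0.03,  0.04,  0.05,  0.06,  0.07,
        0.08,  0.09,  0.1 ,  0.11,  0.12,  0.13,  0.14,  0.15,  0.16,
        0.17,  0.18,  0.19,  0.2 ,  0.21,  0.22,  0.23,  0.24,  0.25]))
cap 726 ((0.382488876581192, 0.06488776952028275), 0.03583024814724922) 0.20215108773280205
bed 5005 ((655.2111206054688, 10.238815307617188), (400.6036682128906, 223.78945922851562), 56.347415924072266)
head 8277 0.1757117839757858 ((508.6440734863281, 160.32931518554688), (426.858154296875, 170.91928100585938), 37.26858901977539)
head+pads 10027 ((507.9730224609375, 160.67642211914062), (427.4433898925781, 174.86073303222656), 37.23366165161133)
scene (array([ 8462, 10813,   250,  1027,   121,   480,  1289,  3199,   491,
          84,   140,   184,   234,   155,   164,   151,   312,  2115,
        4235,   348,   134,   325,     0,     0,     0,     0]), array([-0.01,  0.  ,  0.01,  0.02,  0.03,  0.04,  0.05,  0.06,  0.07,
        0.08,  0.09,  0.1 ,  0.11,  0.12,  0.13,  0.14,  0.15,  0.16,
        0.17,  0.18,  0.19,  0.2 ,  0.21,  0.22,  0.23,  0.24,  0.25]))
cap 442 ((0.3829438090324402, 0.06354738771915436), 0.036466728895902634) 0.20178583762317281
bed 4065 ((519.6556396484375, 144.94088745117188), (576.42431640625, 565.547607421875), 67.51573944091797)
head 5547 0.17532363550009156 ((510.1770324707031, 159.4945831298828), (423.5155944824219, 171.9555206298828), 37.25191116333008)
head+pads 7021 ((507.837890625, 160.36566162109375), (425.95220947265625, 179.19403076171875), 37.58027267456055)
```

```bash
cat >> h.py <<'E'
AX=np.array([.3827,.0642])
def lat(w,psi,zlo,zhi):
    """points in frame (radial, lateral) of world angle psi about the axis"""
    W=w.reshape(-1,3); W=W[(W[:,2]>zlo)&(W[:,2]<zhi)]; d=W[:,:2]-AX
    c,s=np.cos(psi),np.sin(psi); return np.c_[d@[c,s],d@[-s,c]]
def headpsi(w,psi):
    """world angle of head; bins along the head whose guard width is seen in full"""
    n=0
    for _ in range(6):
        p=lat(w,psi,.1695,.182); p=p[(abs(p[:,1])<.12)]; a=[]
        for r in np.arange(.06,.35,.01):
            q=p[(p[:,0]>=r)&(p[:,0]<r+.01),1]
            if len(q)<20: continue
            lo,hi=np.percentile(q,[2,98])
            if .105<hi-lo<.122: a.append((r+.005,(lo+hi)/2))
        n=len(a)
        if n<4: return np.nan,n
        a=np.array(a); d=np.median(a[:,1]/a[:,0]) if False else (a[:,0]@a[:,1])/(a[:,0]@a[:,0])
        psi+=np.arctan(d)
        if abs(d)<1e-4: break
    return psi,n
E
python3 - <<'E'
from h import *
for n in("top","scene"):
    w=np.load(n+"0.npy"); 
    for g in (.5,.65,.8): print(n,"head",headpsi(w,g))
    psi=-.65
    for _ in range(3):
        p=lat(w,psi,.055,.072); p=p[(p[:,0]>.1)&(p[:,0]<.42)&(abs(p[:,1])<.13)].astype(np.float32)
        c,sz,a=cv2.minAreaRect(p*1000); 
        a=(a+45)%90-45; psi+=np.radians(a)
        m=(np.percentile(p,1,axis=0)+np.percentile(p,99,axis=0))/2
        print("bed",psi,c,sz,m, "angle via centre",psi+m[1]/m[0])
    p=lat(w,.65,.1695,.182);p=p[abs(p[:,1])<.12]; print([ (round(r,2),np.percentile(p[(p[:,0]>r)&(p[:,0]<r+.01),1],[2,98]).round(3)) for r in (.08,.15,.25,.33)])
E
```

```text
top head (np.float64(0.6505929496880739), 29)
top head (np.float64(0.6505929893855139), 29)
top head (np.float64(0.6505929985873697), 29)
bed -0.5873484570820459 (256.27191162109375, 15.581390380859375) (223.78941345214844, 187.4233856201172) [0.25683826 0.01571385] angle via centre -0.5261665616471894
bed -0.5873485902401003 (256.74468994140625, -0.4945220947265625) (187.42333984375, 223.78936767578125) [ 2.5713056e-01 -1.8109754e-04] angle via centre -0.5880528921105284
bed -0.5873484690393613 (256.74468994140625, -0.4944915771484375) (223.78936767578125, 187.42333984375) [ 2.5713056e-01 -1.8106773e-04] angle via centre -0.5880526550183365
[(0.08, array([-0.057,  0.057])), (0.15, array([-0.057,  0.058])), (0.25, array([-0.056,  0.057])), (0.33, array([-0.058,  0.059]))]
scene head (np.float64(0.6469807568865924), 29)
scene head (np.float64(0.6469807952844011), 29)
scene head (np.float64(0.6469807520263777), 29)
bed -0.5876521906043694 (257.75909423828125, 16.138565063476562) (223.85348510742188, 187.70867919921875) [0.25891724 0.01684833] angle via centre -0.5225799298073456
bed -0.5876521906043694 (258.2637939453125, 0.04689788818359375) (223.8534393310547, 187.70867919921875) [2.5869706e-01 1.0479614e-04] angle via centre -0.5872470984918822
bed -0.5876521906043694 (258.2637939453125, 0.04689788818359375) (223.8534393310547, 187.70867919921875) [2.5869706e-01 1.0479614e-04] angle via centre -0.5872470984918822
[(0.08, array([-0.06 ,  0.056])), (0.15, array([-0.059,  0.057])), (0.25, array([-0.058,  0.058])), (0.33, array([-0.063,  0.057]))]
```

```bash
cat >> h.py <<'E'
PSI0=-.5875; R=.25; ZT=.118+.173; F=.012
def pose(th,off,z=ZT,r=R):
    """TCP pose at head angle th, lateral offset off; tool x along the head's lateral axis"""
    p=PSI0+th; e=np.array([np.cos(p),np.sin(p)]); l=np.array([-e[1],e[0]])
    xy=AX+r*e+off*l; x=np.r_[l,0]; zz=np.array([0,0,-1.]); M=np.c_[x,np.cross(zz,x),zz]
    return np.r_[xy,z], cv2.Rodrigues(M)[0].ravel()
def T(): return arm.get_state()["time_s"]
def head(th,name="top"):
    t=T(); c,w=cloud(name); psi,n=headpsi(w,PSI0+th); return t,psi-PSI0,n
E
python3 - <<'E'
from h import *
for th,o in ((1.238,.125),(1.0,.1),(.3,-.1),(.05,-.1),(-.3,-.1),(-.3,.1),(0,.1)):
    for z in (ZT,.40):
        q=arm.solve_ik(*pose(th,o,z)); print(th,o,z,None if q is None else np.round(q,2))
arm.grasp(20); print(T())
arm.reach(*pose(1.238,.087+F+.025)); print(T(), arm.get_state()["tool_pos"],pose(1.238,.087+F+.025)[0])
for k in range(1,4):
    p,o=pose(1.238,.087+F+.025-.002*k); t=T(); arm.move_linear(p,velocity=.015,rotation=o); s=arm.get_state(); print("step",s["time_s"]-t,s["tool_pos"]-p,np.abs(s["qvel"]).max())
p,o=pose(1.238,.087+F+.009); t=T(); arm.move_linear(p,velocity=.015,rotation=o); s=arm.get_state(); print("step10mm",s["time_s"]-t,s["tool_pos"]-p,np.abs(s["qvel"]).max())
print(head(1.238),T()); c=arm.camera("scene"); cv2.imwrite("pics/s1.png",c["image"])
E
```

```text
1.238 0.125 0.291 [ 0.46  0.24  1.43 -0.    1.48 -0.19]
1.238 0.125 0.4 [ 0.46  0.19  1.26 -0.    1.69 -0.19]
1.0 0.1 0.291 [ 0.33  0.3   1.35  0.    1.49 -0.08]
1.0 0.1 0.4 [ 0.33  0.26  1.18  0.    1.7  -0.08]
0.3 -0.1 0.291 [-0.27  0.25  1.41  0.    1.48  0.02]
0.3 -0.1 0.4 [-0.27  0.21  1.25  0.    1.69  0.02]
0.05 -0.1 0.291 [-0.37  0.17  1.5  -0.    1.47  0.17]
0.05 -0.1 0.4 [-0.37  0.12  1.34 -0.    1.68  0.17]
-0.3 -0.1 0.291 [-0.51  0.03  1.66  0.    1.45  0.38]
-0.3 -0.1 0.4 [-0.51 -0.02  1.49  0.    1.67  0.38]
-0.3 0.1 0.291 [-0.2   0.29  1.36  0.    1.49  0.69]
-0.3 0.1 0.4 [-0.2   0.25  1.19  0.    1.7   0.69]
0 0.1 0.291 [-0.07  0.34  1.29 -0.    1.51  0.51]
0 0.1 0.4 [-0.07  0.3   1.12 -0.    1.71  0.51]
0.8667
2.25 [0.50604188 0.31518489 0.2916959 ] [0.50655281 0.31427295 0.291     ]
step 0.2833000000000001 [-0.00042421  0.00067937  0.00047907] 0.004272377930346791
step 0.2833999999999999 [ 9.26954559e-06 -4.18043345e-06  2.04524642e-05] 0.0019347686901738173
step 0.2833000000000001 [ 1.04921485e-04 -1.50555928e-04 -3.22192736e-05] 0.0031498835861642053
step10mm 0.8167 [ 4.74443515e-06 -6.29653781e-06  2.36727250e-05] 0.0019276616756006089
(3.9167, np.float64(1.2392436283839268), 27) 3.9667
```

View pics/s1.png

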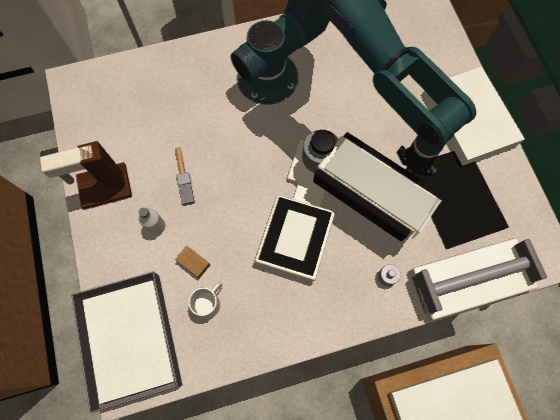

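The closed gripper at (418,160) stands beside the left pad at (375,190) with a gap, and nothing has been disturbed. Now the gentle push, then lift and measure the coast.

Run:
```python
from h import *
p,o=pose(1.238,.087+F+.009-.036); t=T(); arm.move_linear(p,velocity=.009,rotation=o); print("push",t,T())
m=[head(1.1)]
print(m,head(1.1,"scene"))
p[2]+=.11; arm.move_linear(p,velocity=.25); m.append(head(1.0)); m.append(head(1.0,"scene")); print(m[-2:])
print(T(), np.round(arm.get_state()["contact_force"],2))
```

```text
push 4.0167 8.1667
[(8.1667, np.float64(0.9629740886953677), 27)] (8.2167, np.float64(0.9543731100051497), 26)
[(8.8583, np.float64(0.8780831992032024), 29), (8.9083, np.float64(0.8683889085810548), 29)]
8.9583 [ 0.2   0.26 -0.4 ]
```

The head coasts at 0.123 rad/s, which matches a smooth (min-jerk) hand profile. Crossing to the braking side now.

Run:
```python
from h import *
arm.reach(*pose(.05,-.087-F-.02,.40)); print(T(),head(.7),head(.7,"scene"))
p,o=pose(.05,-.087-F-.02); arm.move_linear(p,velocity=.2,rotation=o); print(T(),head(.55),head(.55,"scene"))
arm.dwell(.4); print(head(.5),head(.5,"scene"),np.linalg.norm(arm.get_state()["tool_pos"]-p))
```

```text
10.575 (10.575, np.float64(0.6740563596212225), 29) (10.625, np.float64(0.6679958922302919), 28)
11.3667 (11.3667, np.float64(0.5843170824155951), 29) (11.4167, np.float64(0.5771180077907425), 28)
(11.8667, np.float64(0.5278153661702675), 29) (11.9167, np.float64(0.5210495373603445), 29) 3.883133227210138e-05
```

```bash
cat > sim.py <<'E'
import numpy as np
from scipy.optimize import least_squares
K,D,FR,R=20.,.006,.0002,.25
mj=lambda x:(lambda u:u**3*(10-15*u+6*u*u))(np.clip(x,0,1))
def run(I,th,v,t,tend,hand,side,dt=.002):
    """side=+1: hand on the left pad; hand(t)=head angle at which it just touches"""
    ts=np.arange(t,tend,dt); H=hand(ts); out=np.empty((len(ts),2)); c=0
    for i in range(len(ts)):
        out[i]=th,v; e=(th-H[i])*side; q=-side*K*R*R*max(e,0)
        fr=FR*np.sign(v) if abs(v)>2e-6 else 0
        v+=dt*(q-D*v-fr)/I; th+=dt*v
    return ts,out
E
cat > fit.py <<'E'
from sim import *
obs=np.array([[8.1667,.9630],[8.8583,.8781],[10.575,.6741],[11.3667,.5843],[11.8667,.5278],[8.2167,.9574],[8.9083,.8714],[10.625,.6680],[11.4167,.5780],[11.9167,.5220]])
def res(p):
    I,d,=p[:2]; ts,o=run(I,1.2385,0,4.0167,12,lambda t:1.2385+(.009+d-.036*mj((t-4.0167)/4.0))/R,1)
    return (np.interp(obs[:,0],ts,o[:,0])-obs[:,1])*1000
f=least_squares(res,[.24,0.],x_scale=[.1,.003],diff_step=1e-3,bounds=([.15,-.008],[.29,.009])); print(f.x,f.fun.round(1))
I,d=f.x
c=np.polyfit(obs[:,0]-11.9,obs[:,1],2); print("local",c)
ts,o=run(I,1.2385,0,4.0167,12,lambda t:1.2385+(.009+d-.036*mj((t-4.0167)/4.0))/R,1); k=np.searchsorted(ts,11.9); print("model at 11.9",o[k])
E
python3 fit.py
```

```text
[ 0.28999902 -0.00447397] [-3.1 -1.3  3.1  3.8  5.1 -3.6 -0.5  3.5  4.6  5.4]
local [ 0.00187284 -0.11061554  0.52415266]
model at 11.9 [ 0.52915515 -0.10967809]
```

```bash
cat > plan.py <<'E'
from sim import *
def catch(I,th,v,t,Td,target=0.,phi0=None,frac=.5):
    """solve hand start angle/time and stroke: final v=0 at target, contact centred on the profile"""
    def go(p,full=False):
        p0=phi0 if phi0 is not None else p[2]
        ts,o=run(I,th,v,t,p[1]+Td+.3,lambda s:p0-p[0]*mj((s-p[1])/Td),-1)
        H=p0-p[0]*mj((ts-p[1])/Td); c=ts[o[:,0]<H]
        if full: return ts,o,H
        mid=(c[0]+c[-1])/2 if len(c) else 0
        r=[o[-1,1]*1e3,(mid-p[1]-frac*Td)*20]
        return np.array(r+[(o[-1,0]-target)*1e3] if phi0 is None else r)
    tc=t+(th-.1)/abs(v)*1.1
    x=least_squares(go,[.1,tc-Td/2]+([.12] if phi0 is None else []),x_scale=[.02,.5]+([.02] if phi0 is None else []),diff_step=1e-3).x
    return x,go(x,True)
if __name__=="__main__":
    for I in (.22,.28):
        x,(ts,o,H)=catch(I,.524,-.1113,11.9,3.5); print(I,"stroke,t0,phi0",x.round(4),"end",o[-1].round(5),"maxcomp mm",((H-o[:,0]).max()*250).round(2))
        for dth,dv in((.01,0),(0,.005),(0,-.005)):   # sensitivity
            ts2,o2=run(I,.524+dth,-.1113+dv,11.9,x[1]+4,lambda s:x[2]-x[0]*mj((s-x[1])/3.5),-1); print("  ",dth,dv,o2[-1].round(4))
E
python3 plan.py
```

```text
0.22 stroke,t0,phi0 [ 0.0907 15.351   0.0733] end [-0.  0.] maxcomp mm 4.98
   0.01 0 [-0.0063  0.0022]
   0 0.005 [-0.0059  0.014 ]
   0 -0.005 [0.0409 0.0111]
0.28 stroke,t0,phi0 [ 0.0965 15.2489  0.0815] end [0. 0.] maxcomp mm 5.87
   0.01 0 [-0.0062  0.0025]
   0 0.005 [-0.0062  0.0148]
   0 -0.005 [0.0386 0.0108]
```

```bash
cat > do.py <<'E'
from h import *
from plan import catch
F2=.016; off=-(.087+F2); I=.27; Td=3.5; phi0=.078
p,o=pose(phi0,off); arm.move_linear(p,velocity=.05,rotation=o)
ob=[]
while T()<14.45:
    ob.append(head(.4)); t,a,n=head(.4,"scene"); ob.append((t,a+.0012,n)); arm.dwell(.15)
ob=np.array(ob); ob=ob[np.isfinite(ob[:,1])&(ob[:,2]>12)]; t1=ob[-1,0]
A=ob[:,0]-t1; y=ob[:,1]-.5*.0030*A**2           # decel about 0.003 rad/s2
v,th=np.polyfit(A,y,1); print(len(ob),ob[:,2].min(),"th,v",th,v,"t",t1,"res",np.std(y-v*A-th))
x,(ts,oo,H)=catch(I,th,v,t1,Td,phi0=phi0); print("plan",x,oo[-1],T())
q,oq=pose(phi0-x[0],off); L=np.linalg.norm(q-p)
w=x[1]-T(); 
if w>0: arm.dwell(w)
arm.move_linear(q,velocity=L/Td,rotation=oq); print("done",T(),w)
for k in range(3):
    print(head(0.),head(0.,"scene")); arm.dwell(.25)
E
python3 do.py
```

```text
16 27.0 th,v 0.25901582848183846 -0.10256299933956281 t 14.3833 res 0.0009746165389930757Traceback (most recent call last):
  File "do.py", line 11, in <module>
    x,(ts,oo,H)=catch(I,th,v,t1,Td,phi0=phi0); print("plan",x,oo[-1],T())
                ~~~~~^^^^^^^^^^^^^^^^^^^^^^^^
  File "plan.py", line 13, in catch
    x=least_squares(go,[.1,tc-Td/2]+([.12] if phi0 is None else []),x_scale=[.02,.5]+([.02] if phi0 is None else []),diff_step=1e-3).x
      ~~~~~~~~~~~~~^^^^^^^^^^^^^^^^^^^^^^^^^^^^^^^^^^^^^^^^^^^^^^^^^^^^^^^^^^^^^^^^^^^^^^^^^^^^^^^^^^^^^^^^^^^^^^^^^^^^^^^^^^^^^^^^^
    return func(*args, **kwargs)
    result = trf(vector_fun.fun, vector_fun.jac, x0, f0, J0, lb, ub, ftol, xtol,
                 gtol, max_nfev, x_scale, loss_function, tr_solver,
                 tr_options.copy(), verbose, callback=callback_wrapped)
    return trf_no_bounds(
        fun, jac, x0, f0, J0, ftol, xtol, gtol, max_nfev, x_scale,
        loss_function, tr_solver, tr_options, verbose, callback=callback)
    f_new = fun(x_new)
    self._update_fun()
    ~~~~~~~~~~~~~~~~^^
    self.f = self.fun_wrapped(xp_copy(self.x))
             ~~~~~~~~~~~~~~~~^^^^^^^^^^^^^^^^^
    return np.atleast_1d(self.fun(x))
                         ~~~~~~~~^^^
    return self.f(x, *self.args, **self.kwargs)
           ~~~~~~^^^^^^^^^^^^^^^^^^^^^^^^^^^^^^
  File "plan.py", line 10, in go
    r=[o[-1,1]*1e3,(mid-p[1]-frac*Td)*20]
       ~^^^^^^
IndexError: index -1 is out of bounds for axis 0 with size 0
```

```bash
cat > p2.py <<'E'
from sim import *
th,v,t=.2590,-.1026,14.3833; phi0=.078
print("v0 end")
best=None
for I in (.24,.27):
  for Td in (3.5,):
    rows=[]
    for t0 in np.arange(14.7,16.0,.1):
        def fv(D):
            ts,o=run(I,th,v,t,t0+Td+.3,lambda s:phi0-D*mj((s-t0)/Td),-1); return ts,o
        from scipy.optimize import brentq
        try: D=brentq(lambda D:fv(D)[1][-1,1],.05,.16,xtol=1e-4)
        except ValueError: continue
        ts,o=fv(D); H=phi0-D*mj((ts-t0)/Td); c=ts[o[:,0]<H]
        print(I,round(t0,2),"stroke",round(D,4),"end th",o[-1,0].round(4),"contact frac",((c[[0,-1]]-t0)/Td).round(2))
E
python3 p2.py; python3 -c "
from h import T;print(T())"
```

```text
v0 end
0.24 14.7 stroke 0.1516 end th -0.1128 contact frac [0.88 1.09]
0.24 15.5 stroke 0.1021 end th 0.0129 contact frac [0.22 0.57]
0.24 15.6 stroke 0.1111 end th 0.0172 contact frac [0.19 0.52]
0.24 15.7 stroke 0.1244 end th 0.0207 contact frac [0.15 0.48]
0.24 15.8 stroke 0.1432 end th 0.0237 contact frac [0.12 0.43]
0.27 14.7 stroke 0.1499 end th -0.1139 contact frac [0.87 1.09]
0.27 14.8 stroke 0.1591 end th -0.123 contact frac [0.87 1.09]
0.27 15.5 stroke 0.1023 end th 0.0091 contact frac [0.22 0.59]
0.27 15.6 stroke 0.1107 end th 0.0136 contact frac [0.19 0.54]
0.27 15.7 stroke 0.123 end th 0.0174 contact frac [0.15 0.5 ]
0.27 15.8 stroke 0.1407 end th 0.0204 contact frac [0.12 0.45]
14.5833
```

```bash
sed -i 's/np.arange(14.7,16.0,.1)/np.arange(15.1,15.5,.05)/; s/,.05,.16,/,.05,.1,/' p2.py; python3 p2.py
```

```text
v0 end
0.24 15.2 stroke 0.0977 end th -0.0136 contact frac [0.36 0.79]
0.24 15.25 stroke 0.0947 end th -0.0052 contact frac [0.33 0.73]
0.24 15.3 stroke 0.0942 end th -0.0 contact frac [0.31 0.69]
0.24 15.35 stroke 0.0949 end th 0.004 contact frac [0.28 0.66]
0.24 15.4 stroke 0.0965 end th 0.0074 contact frac [0.26 0.63]
0.24 15.45 stroke 0.099 end th 0.0103 contact frac [0.24 0.6 ]
0.27 15.25 stroke 0.0972 end th -0.0112 contact frac [0.33 0.77]
0.27 15.3 stroke 0.0958 end th -0.0049 contact frac [0.3  0.72]
0.27 15.35 stroke 0.096 end th -0.0003 contact frac [0.28 0.68]
0.27 15.4 stroke 0.0972 end th 0.0033 contact frac [0.26 0.65]
0.27 15.45 stroke 0.0993 end th 0.0065 contact frac [0.24 0.62]
```

Run:
```python
from h import *
off=-(.087+.016); Td=3.5; phi0=.078
p,o=pose(phi0,off); q,oq=pose(phi0-.0953,off); L=np.linalg.norm(q-p)
arm.dwell(15.33-T()); print(T())
arm.move_linear(q,velocity=L/Td,rotation=oq); print("done",T())
for k in range(3):
    print(head(0.),head(0.,"scene")); arm.dwell(.3)
```

```text
15.3333
done 18.9833
(18.9833, np.float64(-0.01362724502901358), 12) (19.0333, np.float64(-0.017090628740137448), 27)
(19.3833, np.float64(-0.01878140792104077), 11) (19.4333, np.float64(-0.020513038012147877), 27)
(19.7833, np.float64(-0.018765500733414098), 9) (19.8333, np.float64(-0.023353263458763207), 28)
```

Run:
```python
from h import *
for k in range(4):
    t,a,n=head(0.,"scene"); print(round(t,2),round(a,4),n); arm.dwell(.3)
```

```text
20.18 -0.0251 27
20.53 -0.0253 27
20.88 -0.0237 27
21.23 -0.0223 26
```

Run:
```python
from h import *
for k in range(4):
    t,a,n=head(0.,"scene"); print(round(t,2),round(a,4),n); arm.dwell(.4)
```

```text
21.58 -0.0207 27
22.03 -0.0211 27
22.48 -0.0214 27
22.93 -0.0201 26
```

Run:
```python
from h import *
p,o=pose(-.0173,-(.103+.02)); arm.move_linear(p,velocity=.03,rotation=o)
for k in range(6):
    t,a,n=head(0.); t2,a2,n2=head(0.,"scene"); print(round(t,2),round(a,4),n,round(a2,4),n2); arm.dwell(.3)
c=arm.camera("scene"); cv2.imwrite("pics/s2.png",c["image"])
```

```text
24.2 -0.0141 20 -0.0153 28
24.6 -0.0178 19 -0.0161 28
25.0 -0.0148 20 -0.0164 28
25.4 -0.0143 20 -0.0155 28
25.8 -0.0155 20 -0.0172 28
26.2 -0.0159 19 -0.0169 28
```

View pics/s2.png

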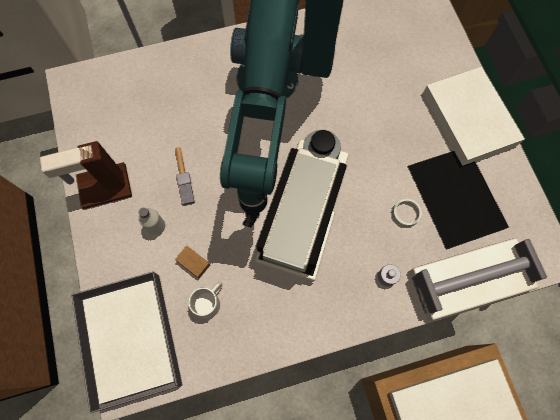

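The head (303,200) stands over the bed at rest, about −0.016 rad from square. The tape that was hidden under it shows at (407,212), and everything else is unmoved. There is time for one very slow nudge (about 0.5 mm/s) to centre it.

Run:
```python
from h import *
g=.0012
p,o=pose(-.0158,-(.103+g)); arm.move_linear(p,velocity=.02,rotation=o)
b=[]; n0=0
for k in range(28):
    t,a,n=head(0.,"scene"); b.append(a)
    print(round(t,2),round(g*1e3,1),round(a,4),n)
    if k>2 and np.mean(b[-2:])>-.0163+.006: break
    g-=.0002; p,o=pose(-.0158,-(.103+g)); arm.move_linear(p,velocity=.001,rotation=o)
    if g<-.0035: break
p,o=pose(-.0158,-(.103+.025)); arm.move_linear(p,velocity=.03,rotation=o)
for k in range(4):
    t,a,n=head(0.); t2,a2,n2=head(0.,"scene"); print(round(t,2),round(a,4),n,round(a2,4),n2); arm.dwell(.3)
```

```text
27.76 1.2 -0.0158 27
28.06 1.0 -0.0175 28
28.36 0.8 -0.0167 27
28.66 0.6 -0.016 28
28.96 0.4 -0.015 26
29.26 0.2 -0.0161 27
29.56 -0.0 -0.0154 27
29.86 -0.2 -0.0166 28
30.16 -0.4 -0.0147 26
30.46 -0.6 -0.0167 28
30.76 -0.8 -0.0159 28
31.06 -1.0 -0.0151 27
31.36 -1.2 -0.0174 27
31.66 -1.4 -0.0154 27
31.96 -1.6 -0.014 25
32.26 -1.8 -0.0151 27
32.56 -2.0 -0.0159 28
32.86 -2.2 -0.0144 25
33.16 -2.4 -0.0128 27
33.46 -2.6 -0.0115 27
33.76 -2.8 -0.0109 27
34.06 -3.0 -0.0097 28
35.19 -0.0046 23 -0.0055 27
35.59 -0.0032 24 -0.0047 27
35.99 -0.001 24 -0.0031 28
36.39 0.0003 25 -0.0015 29
```

Run:
```python
from h import *
for tt in (38,39.5,41,42.5,44):
    arm.dwell(tt-T()); t,a,n=head(0.); t2,a2,n2=head(0.,"scene"); print(round(t,2),round(a,4),n,round(a2,4),n2)
```

```text
38.0 0.0036 25 -0.0002 28
39.5 0.0017 24 0.0007 29
41.0 0.0038 25 -0.0003 28
42.5 0.0031 25 0.0 29
44.0 0.0023 24 0.0007 29
```

Stopped at about +0.001 rad since about t = 38. I'll wait out the rest time and hand in.

Run:
```python
from h import *
arm.dwell(51.5-T()); print(head(0.),head(0.,"scene"))
print(arm.sign_off(),T())
```

```text
(51.5, np.float64(0.0032286955642590875), 25) (51.55, np.float64(0.002406656424680853), 29)
the job is handed in; nothing more can be done
the job is handed in; nothing more can be done
```

The press head is standing still within about 0.003 rad of square over the bed. It had been untouched for over 13 s when I handed the job in at 51.6 s. It ran at most about 0.025 rad past square during the catch, never near a stop.

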